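# Set out four door knobs by size on the sample strip

## Robot

A 6-joint arm with a two-finger parallel gripper is mounted at the origin on the work surface. World frame = base frame: x ahead of the robot, y to its left, z up, the work surface at z = 0. Lengths are in m, angles in rad, forces in N, time in s.
With the tool pointing down it reaches from about 0.15 to 0.775 m from the base axis. Payload 6.1 kg.
Tool frame: the origin (TCP) lies on the centre line of the jaws, within the pads' length; the fingertips stand 17 mm ahead of it and the grasp point (between the pads) lies 2 mm behind it; z points along the fingers, y is the direction in which the jaws open and shut (so a half turn about z gives the same grasp; the last joint's range is limited). The gripper opens to 85 mm and grips with 20 to 120 N. Pads are 22 mm wide; open, the fingers measure 114 mm over their backs; the gripper's body (76 mm by 85 mm) begins 54 mm behind the grasp point. The pads swing forward as they close: fully open they stand 13 mm farther back than shut.
Start: joints at [1.193, 0.126, -0.04, 1.405, 0, 1.571], TCP at [0.194, 0.488, 0.248] pointing down, gripper open.
Joint ranges: [-2.72, 2.72], [-0.95, 1.95], [-1.27, 1.35], [-1.78, 2.02], [-1.46, 1.47], [-3.14, 3.14]. Speed limits (rad/s): [2.39, 2.39, 3.01, 3.14, 3.14, 3.14].

## Interface

Orientations are given as [roll, pitch, yaw] about the fixed x, y, z axes, in that order (R = Rz(yaw) Ry(pitch) Rx(roll)).
In Python, from rig import status, optics, hand_in gives the robot as it stands.
- The arm moves only by the tool carry_out, never from a script. Its argument "plan" is a list of rows, each an object with "gripper": the closure in counts, from 0 (fully open) to 255 (shut); "dp": the shift along the tool's x, y, z in m, a list of three; "delta_rot": the turn, a rotation vector about the tool's x, y, z in degrees, a list of three. In form: [{"gripper": gripper, "dp": [tx, ty, tz], "delta_rot": [rx, ry, rz]}, ...]. A call has exactly 10 rows; each row shifts and turns the commanded pose from where the row before left it, along the tool's axes as they then stand; what a row does not reach is not made up. A row lasts 1/8 s, in which the tool goes at most 62.5 mm and 10.7 degrees, less where a joint would pass 70% of its speed; a pose out of reach is approached as far as the arm can. A call is refused whole if a number of a shift passes 0.0625 or a number of a turn 10.7, either way. A call with a gripper value outside its range is refused whole. The fingers move at their own pace and stop on an object; "newtons" is the grip in N (left out, the last holds). Time passes only in rows, so rows that do not move let the fingers close, or fill a call up. It gives the time, the measured TCP pose, the force and the opening at its end, in the units of the state.
- status.state(): the state, without advancing time (a new reading comes with each control period).
- optics.snapshot(name): name is "scene" or "top" or "wrist"; returns (picture, depth): 400x640x3 uint8, red, green, blue; 400x640 float32, m along the optical axis (not along the pixel's ray), 0 where there is no reading.
- optics.calibration(name): a dict with "fx", "fy", "cx", "cy" (pixels), "dist" ([k1, k2, p1, p2, k3] as OpenCV has them; the pictures are not rectified), "rvec" (rotation vector, rad) and "tvec" (3), from world to camera coordinates, as OpenCV has them. Camera axes: x right, y down, z forward; pixel columns grow to the right and rows downward; lengths in m; the calibration is good to about 2 mm. A picture is of the moment at which its call begins: read the wrist's pose just before it. calibration takes no time and is no camera call; for the wrist camera it gives the pose at the moment of the call.
- hand_in(): hands the job in, once; it reports no verdict.
The state is a dict: "time_s": time; "joint_positions": joint angles; "dq": joint speeds; "joint_efforts": joint torques, N m; "tool_pos": TCP position; "tcp_rot": TCP orientation; "contact_force": force on the tool from outside, world axes, zero at the start; "ft_torque": the same for the moment, N m; "grip_width": opening from 0.0 (shut) to 1.0 (fully open).
Only numpy, scipy, OpenCV 4.12 (cv2) and the standard library are available. Lean on these libraries where they do the work, as an engineer would, in place of code of your own. Each camera call takes 0.05 s, during which the arm holds its last target.

## Task

Set out the four loose door knobs (brass, steel, copper, black) as a size row on the white strip: one standing upright on the middle of each blue pad, the smallest next to the red post and each next one larger, up to the largest next to the grey post. Let go of them all.

Things in the scene. Friction and masses are not known exactly. Their poses are not given: they have to be found in the camera images.
- knob_brass_mid (a point): door knob of yellow brass colour, the smallest of the four, standing upright on its round foot plate (rose): 56 mm tall, head 30 mm in diameter and straight-sided from 22 to 42 mm above its underside (grip it there), rose 42 mm in diameter and 5 mm thick; round about its z axis, which points up. Loose, about 120 g. This point is on its axis half-way up, 28 mm above its underside
- knob_steel_mid (a point): door knob of bright silver steel colour, the second smallest of the four, standing upright on its round foot plate (rose): 68 mm tall, head 38 mm in diameter and straight-sided from 27 to 51 mm above its underside (grip it there), rose 50 mm in diameter and 5 mm thick; round about its z axis, which points up. Loose, about 200 g. This point is on its axis half-way up, 34 mm above its underside
- knob_copper_mid (a point): door knob of reddish copper colour, the second largest of the four, standing upright on its round foot plate (rose): 80 mm tall, head 46 mm in diameter and straight-sided from 32 to 60 mm above its underside (grip it there), rose 58 mm in diameter and 5 mm thick; round about its z axis, which points up. Loose, about 300 g. This point is on its axis half-way up, 40 mm above its underside
- knob_black_mid (a point): door knob of black colour, the largest of the four, standing upright on its round foot plate (rose): 92 mm tall, head 54 mm in diameter and straight-sided from 37 to 69 mm above its underside (grip it there), rose 66 mm in diameter and 5 mm thick; round about its z axis, which points up. Loose, about 420 g. This point is on its axis half-way up, 46 mm above its underside
- pad_1_top (a point): round blue felt pad, 74 mm in diameter, fixed on the white strip (92 x 475 mm, 12 mm thick); the first (farthest to the robot's left, +y end of the row) of a straight row of four, 95 mm apart. This point is the centre of its flat top, 15 mm above the table; y axis along the row, z up
- pad_2_top (a point): round blue felt pad, 74 mm in diameter, fixed on the white strip (92 x 475 mm, 12 mm thick); the second from the robot's left of a straight row of four, 95 mm apart. This point is the centre of its flat top, 15 mm above the table; y axis along the row, z up
- pad_3_top (a point): round blue felt pad, 74 mm in diameter, fixed on the white strip (92 x 475 mm, 12 mm thick); the third from the robot's left of a straight row of four, 95 mm apart. This point is the centre of its flat top, 15 mm above the table; y axis along the row, z up
- pad_4_top (a point): round blue felt pad, 74 mm in diameter, fixed on the white strip (92 x 475 mm, 12 mm thick); the fourth (farthest to the robot's right, -y end) of a straight row of four, 95 mm apart. This point is the centre of its flat top, 15 mm above the table; y axis along the row, z up
- post_red_top (a point): red round post, 28 mm in diameter, 30 mm high, fixed at one end of the white strip, 72.5 mm beyond the centre of the last pad; the red and the grey post may stand at either end; the smallest knob belongs on the pad next to it. This point is the centre of its top, 42 mm above the table
- post_grey_top (a point): grey round post, 28 mm in diameter, 30 mm high, fixed at one end of the white strip, 72.5 mm beyond the centre of the last pad; the red and the grey post may stand at either end; the largest knob belongs on the pad next to it. This point is the centre of its top, 42 mm above the table
Things that resemble listed ones, but are neither listed nor needed, are in the scene too. Of the things shaped like the part that bears knob_brass_mid, the brass one is meant. Of the things shaped like the part that bears knob_copper_mid, the copper one is meant.

How it is judged:
At the end, for the whole second after the job is handed in: Each knob stands upright (within 0.12 rad) and at rest on its own pad, its axis within 14 mm of the pad's centre and its rose on the pad (height within 5 mm); counted from the red post the order is brass, steel, copper, black (((horizontal distance between post_red_top and pad_1_top below 0.12 m and horizontal distance between knob_brass_mid and pad_1_top below 0.014 m and z of knob_brass_mid in the frame of pad_1_top between 0.023 and 0.033 m and horizontal distance between knob_steel_mid and pad_2_top below 0.014 m and z of knob_steel_mid in the frame of pad_2_top between 0.029 and 0.039 m and horizontal distance between knob_copper_mid and pad_3_top below 0.014 m and z of knob_copper_mid in the frame of pad_3_top between 0.035 and 0.045 m and horizontal distance between knob_black_mid and pad_4_top below 0.014 m and z of knob_black_mid in the frame of pad_4_top between 0.041 and 0.051 m) or (horizontal distance between post_red_top and pad_4_top below 0.12 m and horizontal distance between knob_brass_mid and pad_4_top below 0.014 m and z of knob_brass_mid in the frame of pad_4_top between 0.023 and 0.033 m and horizontal distance between knob_steel_mid and pad_3_top below 0.014 m and z of knob_steel_mid in the frame of pad_3_top between 0.029 and 0.039 m and horizontal distance between knob_copper_mid and pad_2_top below 0.014 m and z of knob_copper_mid in the frame of pad_2_top between 0.035 and 0.045 m and horizontal distance between knob_black_mid and pad_1_top below 0.014 m and z of knob_black_mid in the frame of pad_1_top between 0.041 and 0.051 m)) and angle between each of knob_brass_mid, knob_steel_mid, knob_copper_mid, knob_black_mid's own z axis and vertical below 0.12 rad and linear speed of each of knob_brass, knob_steel, knob_copper, knob_black below 0.02 m/s); the robot touches nothing.
It also fails if it takes over 102 s, if anything falls off the work surface, if the arm or the gripper's body presses on something with over 40 N, if the wrist force passes 120 N, or if a joint passes its speed limit or range.

## Working session

There is one attempt and no reset: what is moved stays moved. The work goes in short steps, Python scripts to look and compute and a tool call to move; the robot and the scene stay as the last step left them, time stands still between calls to the robot, and variables do not carry over. Pictures are saved under pics/ and viewed, and the job is handed in when it is done.

Besides the shell and the picture viewer there is one more tool, called as name(argument=value, ...) on one line, values as JSON. carry_out: Moves the arm, as the interface text tells. Its arguments: {"type":"object","properties":{"plan":{"type":"array"},"newtons":{"type":"number"}},"required":["plan"]}

```bash
mkdir -p pics; ls; cat > h.py <<'E'
import numpy as np, cv2
from rig import status, optics
def save(n,im): cv2.imwrite('pics/'+n+'.png',cv2.cvtColor(im,cv2.COLOR_RGB2BGR))
def ray(c,px):
    K=np.array([[c['fx'],0,c['cx']],[0,c['fy'],c['cy']],[0,0,1.]])
    p=cv2.undistortPoints(np.array(px,float).reshape(-1,1,2),K,np.array(c['dist'],float)).reshape(-1,2)
    R=cv2.Rodrigues(np.array(c['rvec'],float))[0]; t=np.array(c['tvec'],float).ravel()
    d=np.c_[p,np.ones(len(p))]@R
    return -R.T@t,d
def onz(c,px,z):
    o,d=ray(c,px); return o+d*((z-o[2])/d[:,2])[:,None]
E
python3 - <<'E'
from h import *
s=status.state(); print(s)
for n in ['scene','top']:
    im,d=optics.snapshot(n); save(n+'0',im); np.savez('pics/'+n+'0.npz',im=im,d=d); c=optics.calibration(n); print(n,c, onz(c,[[320,200],[0,0],[639,399]],0))
E
```

```text
pics
{'time_s': 0.0, 'joint_positions': array([ 1.19300206e+00,  1.26395488e-01, -4.06108496e-02,  1.40540967e+00,
       -1.57780920e-05,  1.57079032e+00]), 'dq': array([-1.58289473e-03, -6.95971588e-04, -8.97028196e-05,  9.09998939e-04,
       -7.76783637e-04, -1.69676099e-03]), 'joint_efforts': array([ 1.92974789e-03, -4.35912037e+01,  3.52925456e+01,  1.70429883e-02,
        4.66334870e-05, -1.41623298e-05]), 'tool_pos': array([0.1935195 , 0.48761797, 0.24751903]), 'tcp_rot': array([-3.13997297e+00,  1.57683349e-05,  2.76380443e+00]), 'contact_force': array([-0.18898608,  0.35908232,  0.02431167]), 'ft_torque': array([ 0.01525386,  0.04641202, -0.00949429]), 'grip_width': 0.9975988806194291}
scene {'fx': 415.27357423665705, 'fy': 415.27357423665705, 'cx': 321.6338894420397, 'cy': 193.94418056351827, 'dist': array([-0.06869613,  0.        ,  0.        ,  0.        ,  0.        ]), 'rvec': array([ 1.13476577,  2.13440184, -1.13187472]), 'tvec': array([ 0.2952901 , -0.20070384,  1.31791567])} [[ 0.49932597 -0.03006226  0.        ]
 [-0.5284689  -4.26520768  0.        ]
 [ 0.66190382  0.63583531  0.        ]]
top {'fx': 379.72594037908556, 'fy': 379.72594037908556, 'cx': 320.6322882410538, 'cy': 200.4675080587209, 'dist': array([0.00468431, 0.        , 0.        , 0.        , 0.        ]), 'rvec': array([ 2.16031117, -2.12942864,  0.15992448]), 'tvec': array([-0.02081601,  0.52997867,  0.86214417])} [[ 5.37232318e-01 -1.15909816e-02  0.00000000e+00]
 [ 1.06518949e+00  8.51268108e-01 -1.11022302e-16]
 [ 8.64417854e-02 -7.49739894e-01 -1.11022302e-16]]
```

View pics/top0.png

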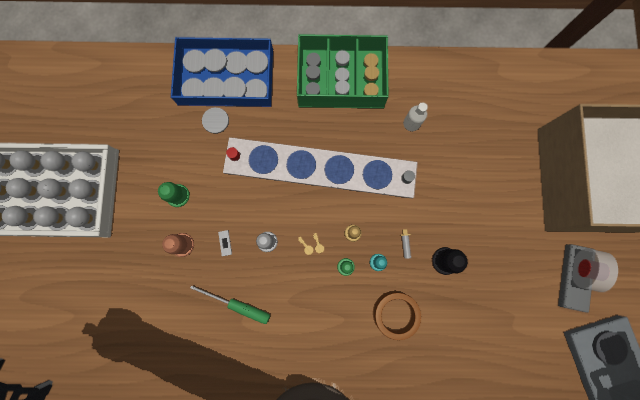

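View pics/scene0.png

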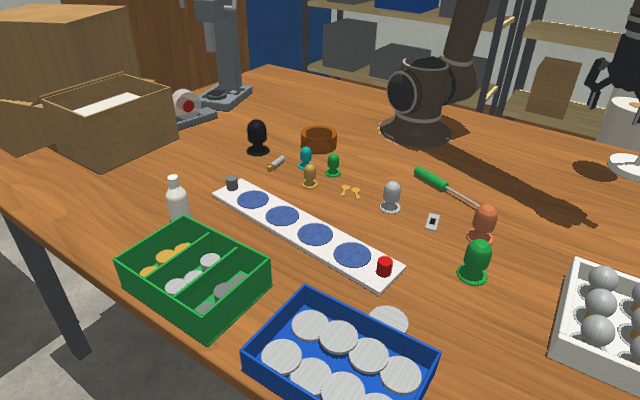

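The top view shows the red post at (233,154) on the +y end and the grey post at (408,177), so the order from pad 1 to pad 4 is brass, steel, copper, black.
- Small knobs: yellow (353,232), green (346,267) and teal (378,262). The yellow one is the brass knob.
- Larger knobs: reddish (178,244) and green (173,193). The reddish one is the copper knob.
- Steel is at (266,241) and black at (450,261).

Next I confirm this in one enlarged crop and measure.

```bash
cat > m.py <<'E'
from h import *
def cloud(c,d):
    h,w=d.shape; u,v=np.meshgrid(np.arange(w),np.arange(h))
    o,r=ray(c,np.c_[u.ravel(),v.ravel()]); P=o+r*d.ravel()[:,None]
    P[d.ravel()<=0]=np.nan
    return P.reshape(h,w,3)
E
python3 - <<'E'
from m import *
z=np.load('pics/top0.npz'); im,d=z['im'],z['d']; c=optics.calibration('top')
cr=cv2.resize(im[170:290,150:480],None,fx=2.4,fy=2.4,interpolation=cv2.INTER_CUBIC); save('crop0',cr)
P=cloud(c,d)
hsv=cv2.cvtColor(im,cv2.COLOR_RGB2HSV)
# posts/pads
m=cv2.inRange(hsv,(100,90,60),(130,255,255)); m[:135]=0; m[205:]=0
n,l,st,ce=cv2.connectedComponentsWithStats(m)
for i in range(1,n):
    if st[i,4]>200: print('pad',ce[i],st[i,4],onz(c,[ce[i]],.015), np.nanmedian(P[l==i],0))
print('red',onz(c,[[233,152]],.042),'grey',onz(c,[[408,176]],.042))
for nm,(u,v),h in [('brass',(353,232),56),('steel',(266,241),68),('copper',(178,244),80),('black',(450,261),92)]:
    Q=P[v-25:v+25,u-28:u+28].reshape(-1,3)
    print(nm)
    for lo,hi in [(.003,.008),(h*.0006,h*.00085),(h*.00085,h*.00096),(h*.00096,.11)]:
        S=Q[(Q[:,2]>lo)&(Q[:,2]<hi)]
        if len(S): print(' %.3f-%.3f'%(lo,hi),len(S),S.min(0).round(4),S.max(0).round(4),((S.min(0)+S.max(0))/2).round(4),S.mean(0).round(4))
E
```

```text
pad [263.09268293 159.02601626] 615 [[0.63558395 0.1308615  0.015     ]] [0.63554316 0.13082639 0.01522042]
pad [300.99349593 164.0601626 ] 615 [[0.62418527 0.03669404 0.015     ]] [0.62418889 0.03664178 0.01541623]
pad [339.05617978 169.12359551] 623 [[ 0.61274953 -0.0575498   0.015     ]] [ 0.61285015 -0.05740389  0.0155292 ]
pad [377.25984252 174.1007874 ] 635 [[ 0.60157068 -0.15178996  0.015     ]] [ 0.60148979 -0.1512791   0.01543561]
red [[0.64487397 0.19974108 0.042     ]] grey [[ 0.59197972 -0.22114212  0.042     ]]
brass
 0.003-0.008 292 [ 0.4011 -0.1592  0.003 ] [ 0.5214 -0.0242  0.008 ] [ 0.4612 -0.0917  0.0055] [ 0.4561 -0.0965  0.0043]
 0.034-0.048 25 [ 0.4017 -0.1517  0.0374] [ 0.4703 -0.0779  0.0473] [ 0.436  -0.1148  0.0424] [ 0.4512 -0.0953  0.0441]
 0.048-0.054 48 [ 0.4443 -0.1032  0.0485] [ 0.4698 -0.0798  0.0537] [ 0.457  -0.0915  0.0511] [ 0.4565 -0.0905  0.0514]
 0.054-0.110 58 [ 0.4464 -0.1027  0.054 ] [ 0.4669 -0.0818  0.0601] [ 0.4567 -0.0923  0.057 ] [ 0.4568 -0.0921  0.0563]
steel
 0.003-0.008 233 [0.3757 0.0519 0.003 ] [0.4959 0.1886 0.0078] [0.4358 0.1202
[... 587 characters left out ...]
0.077 127 [0.4038 0.302  0.0685] [0.4419 0.3413 0.0767] [0.4228 0.3217 0.0726] [0.4222 0.3171 0.0735]
 0.077-0.110 133 [0.4082 0.3078 0.0768] [0.4371 0.3376 0.0849] [0.4226 0.3227 0.0809] [0.4228 0.322  0.0798]
black
 0.003-0.008 414 [ 0.3352 -0.3951  0.003 ] [ 0.4534 -0.2591  0.008 ] [ 0.3943 -0.3271  0.0055] [ 0.3925 -0.3149  0.0047]
 0.055-0.078 128 [ 0.3667 -0.3321  0.0554] [ 0.4197 -0.2884  0.0782] [ 0.3932 -0.3102  0.0668] [ 0.393  -0.2981  0.0696]
 0.078-0.088 167 [ 0.3712 -0.338   0.0785] [ 0.4173 -0.2897  0.0883] [ 0.3942 -0.3138  0.0834] [ 0.3942 -0.309   0.0846]
 0.088-0.110 214 [ 0.3758 -0.3337  0.0883] [ 0.4106 -0.2957  0.0963] [ 0.3932 -0.3147  0.0923] [ 0.3933 -0.3142  0.0919]
```

View pics/crop0.png

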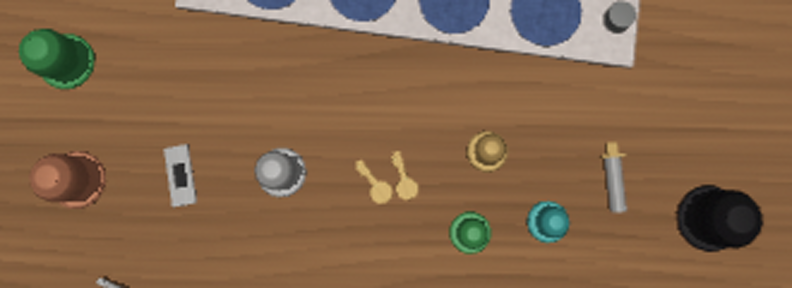

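The crop confirms it: the only yellow small knob is at about (487,150) in the crop, the only copper one is at (66,180), and the same-shaped lookalikes are green and teal. Pad spacing measures 94.9 mm against 95 nominal, and the knob heights match the sizes given. I'll set the jaws across the row (yaw 1.451) and keep that yaw throughout.

carry_out(plan=[{"gripper": 0, "dp": [0, 0, 0], "delta_rot": [0, 0, 9.4]}, {"gripper": 0, "dp": [0, 0, 0], "delta_rot": [0, 0, 9.4]}, {"gripper": 0, "dp": [0, 0, 0], "delta_rot": [0, 0, 9.4]}, {"gripper": 0, "dp": [0, 0, 0], "delta_rot": [0, 0, 9.4]}, {"gripper": 0, "dp": [0, 0, 0], "delta_rot": [0, 0, 9.4]}, {"gripper": 0, "dp": [0, 0, 0], "delta_rot": [0, 0, 9.4]}, {"gripper": 0, "dp": [0, 0, 0], "delta_rot": [0, 0, 9.4]}, {"gripper": 0, "dp": [0, 0, 0], "delta_rot": [0, 0, 9.4]}, {"gripper": 0, "dp": [0, 0, 0], "delta_rot": [0, 0, 0]}, {"gripper": 0, "dp": [0, 0, 0], "delta_rot": [0, 0, 0]}], newtons=40)

```text
time_s: 1.35
tool_pos: [0.1936, 0.4879, 0.2481]
tcp_rot: [-3.141, 0.0, 1.454]
contact_force: [0.2, 0.2, 0.2]
grip_width: 0.996
```

```bash
cat > g.py <<'E'
from h import *
import sys
from scipy.spatial.transform import Rotation as Ro
s=status.state(); R=Ro.from_euler('xyz',s['tcp_rot']).as_matrix()
print('t',round(s['time_s'],2),s['tool_pos'].round(4),s['tcp_rot'].round(4),'w',round(s['grip_width'],3),'f',s['contact_force'].round(1))
G=dict(copper=(.4227,.3222),steel=(.4335,.1161),brass=(.4568,-.0918),black=(.3935,-.3145),p1=(.6356,.1309),p2=(.6242,.0367),p3=(.6128,-.0575),p4=(.6015,-.1518))
for a in sys.argv[1:]:
    n,zz=a.split(':'); print(a,(R.T@(np.array([*G[n],float(zz)])-s['tool_pos'])).round(4))
E
python3 g.py copper:.16 copper:.046
```

```text
t 1.35 [0.1936 0.4879 0.2481] [-3.1414e+00  5.0000e-04  1.4539e+00] w 0.996 f [0.2 0.2 0.2]
copper:.16 [-0.1378  0.2468  0.0881]
copper:.046 [-0.1377  0.2469  0.2021]
```

carry_out(plan=[{"gripper": 0, "dp": [-0.0197, 0.03526, 0.0126], "delta_rot": [0, 0, 0]}, {"gripper": 0, "dp": [-0.0197, 0.03526, 0.0126], "delta_rot": [0, 0, 0]}, {"gripper": 0, "dp": [-0.0197, 0.03526, 0.0126], "delta_rot": [0, 0, 0]}, {"gripper": 0, "dp": [-0.0197, 0.03526, 0.0126], "delta_rot": [0, 0, 0]}, {"gripper": 0, "dp": [-0.0197, 0.03526, 0.0126], "delta_rot": [0, 0, 0]}, {"gripper": 0, "dp": [-0.0197, 0.03526, 0.0126], "delta_rot": [0, 0, 0]}, {"gripper": 0, "dp": [-0.0197, 0.03526, 0.0126], "delta_rot": [0, 0, 0]}, {"gripper": 0, "dp": [0, 0, 0], "delta_rot": [0, 0, 0]}, {"gripper": 0, "dp": [0, 0, 0], "delta_rot": [0, 0, 0]}, {"gripper": 0, "dp": [0, 0, 0], "delta_rot": [0, 0, 0]}])

```text
time_s: 2.6
tool_pos: [0.4217, 0.3224, 0.1606]
tcp_rot: [3.141, -0.001, 1.453]
contact_force: [-0.1, 0.3, 0.1]
grip_width: 1.0
```

```bash
python3 g.py copper:.046 ; python3 - <<'E'
from m import *
c=optics.calibration('wrist'); im,d=optics.snapshot('wrist'); save('w1',im)
P=cloud(c,d); hsv=cv2.cvtColor(im,cv2.COLOR_RGB2HSV)
Q=P.reshape(-1,3); k=(abs(Q[:,0]-.4227)<.04)&(abs(Q[:,1]-.3222)<.04)
for lo,hi in [(.003,.008),(.066,.077),(.077,.09)]:
    S=Q[k&(Q[:,2]>lo)&(Q[:,2]<hi)]
    if len(S): print(lo,len(S),S.min(0).round(4),S.max(0).round(4),((S.min(0)+S.max(0))/2).round(4),S.mean(0).round(4))
E
```

```text
t 2.6 [0.4217 0.3224 0.1606] [ 3.1412e+00 -6.0000e-04  1.4532e+00] w 1.0 f [-0.1  0.3  0.1]
copper:.046 [-1.000e-04  1.000e-03  1.146e-01]
0.003 906 [0.3965 0.3007 0.003 ] [0.4579 0.3526 0.0077] [0.4272 0.3267 0.0053] [0.4259 0.3403 0.0052]
0.066 1263 [0.404 0.304 0.066] [0.4462 0.3454 0.077 ] [0.4251 0.3247 0.0715] [0.4254 0.3302 0.073 ]
0.077 1468 [0.4098 0.3086 0.077 ] [0.4407 0.3402 0.0824] [0.4253 0.3244 0.0797] [0.4252 0.3251 0.0798]
```

View pics/w1.png

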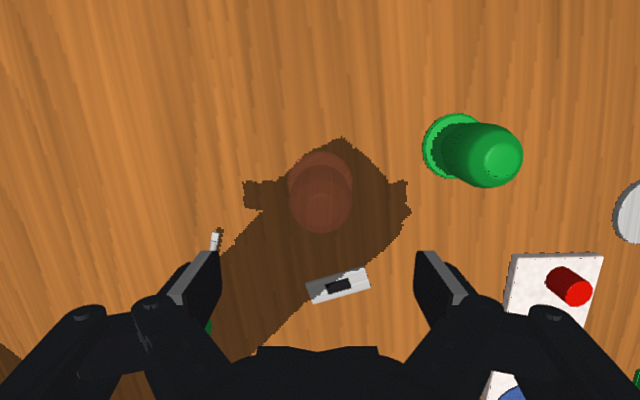

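The wrist view shows the copper knob at about (320,195), centred between the jaws. It reads 2.5 mm off the top view, which is within calibration. Descending and gripping.

carry_out(plan=[{"gripper": 0, "dp": [0, 0.001, 0.023], "delta_rot": [0, 0, 0]}, {"gripper": 0, "dp": [0.001, 0.001, 0.023], "delta_rot": [0, 0, 0]}, {"gripper": 0, "dp": [0, 0, 0.023], "delta_rot": [0, 0, 0]}, {"gripper": 0, "dp": [0, 0, 0.023], "delta_rot": [0, 0, 0]}, {"gripper": 0, "dp": [0, 0, 0.0226], "delta_rot": [0, 0, 0]}, {"gripper": 0, "dp": [0, 0, 0], "delta_rot": [0, 0, 0]}, {"gripper": 255, "dp": [0, 0, 0], "delta_rot": [0, 0, 0]}, {"gripper": 255, "dp": [0, 0, 0], "delta_rot": [0, 0, 0]}, {"gripper": 255, "dp": [0, 0, 0], "delta_rot": [0, 0, 0]}, {"gripper": 255, "dp": [0, 0, 0], "delta_rot": [0, 0, 0]}], newtons=40)

```text
time_s: 3.9
tool_pos: [0.4248, 0.323, 0.0468]
tcp_rot: [3.14, -0.002, 1.452]
contact_force: [-2.1, 0.5, 7.2]
grip_width: 0.523
```

carry_out(plan=[{"gripper": 255, "dp": [0, 0, 0], "delta_rot": [0, 0, 0]}, {"gripper": 255, "dp": [0, 0, 0], "delta_rot": [0, 0, 0]}, {"gripper": 255, "dp": [0, 0, 0], "delta_rot": [0, 0, 0]}, {"gripper": 255, "dp": [0, 0, -0.01], "delta_rot": [0, 0, 0]}, {"gripper": 255, "dp": [0, 0, -0.03], "delta_rot": [0, 0, 0]}, {"gripper": 255, "dp": [0, 0, -0.04], "delta_rot": [0, 0, 0]}, {"gripper": 255, "dp": [0, 0, -0.04], "delta_rot": [0, 0, 0]}, {"gripper": 255, "dp": [0, 0, -0.03], "delta_rot": [0, 0, 0]}, {"gripper": 255, "dp": [0, 0, 0], "delta_rot": [0, 0, 0]}, {"gripper": 255, "dp": [0, 0, 0], "delta_rot": [0, 0, 0]}])

```text
time_s: 5.15
tool_pos: [0.4239, 0.322, 0.1941]
tcp_rot: [-3.14, 0.001, 1.451]
contact_force: [-0.2, -0.5, -4.1]
grip_width: 0.523
```

```bash
python3 g.py p3:.196 p3:.064; python3 - <<'E'
from m import *
im,d=optics.snapshot('scene'); save('s2',im[50:330,300:640].repeat(2,0).repeat(2,1))
E
```

```text
t 5.15 [0.4239 0.322  0.1941] [-3.1403e+00  1.3000e-03  1.4512e+00] w 0.523 f [-0.2 -0.5 -4.1]
p3:.196 [-0.3542  0.2328 -0.0017]
p3:.064 [-0.3541  0.233   0.1303]
```

View pics/s2.png

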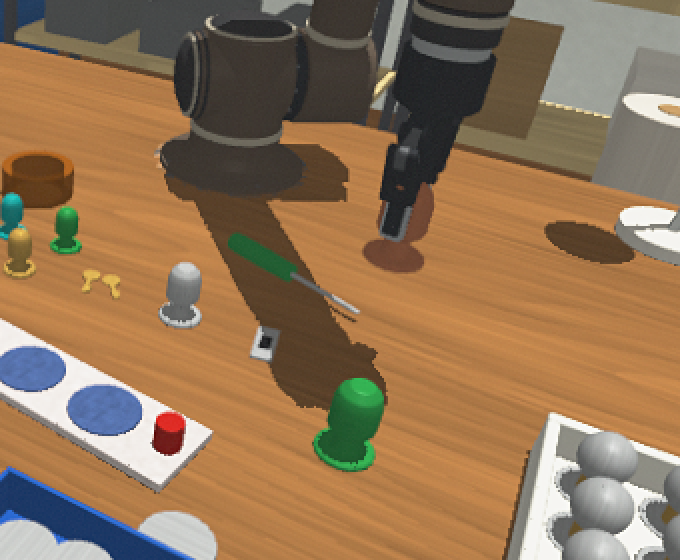

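The copper knob is held upright at about (405,210) in the crop. Moving it over pad 3.

carry_out(plan=[{"gripper": 255, "dp": [-0.02, 0.013, 0], "delta_rot": [0, 0, 0]}, {"gripper": 255, "dp": [-0.04, 0.027, 0], "delta_rot": [0, 0, 0]}, {"gripper": 255, "dp": [-0.045, 0.03, 0], "delta_rot": [0, 0, 0]}, {"gripper": 255, "dp": [-0.05, 0.032, 0], "delta_rot": [0, 0, 0]}, {"gripper": 255, "dp": [-0.05, 0.032, 0], "delta_rot": [0, 0, 0]}, {"gripper": 255, "dp": [-0.05, 0.032, 0], "delta_rot": [0, 0, 0]}, {"gripper": 255, "dp": [-0.045, 0.03, 0], "delta_rot": [0, 0, 0]}, {"gripper": 255, "dp": [-0.035, 0.023, 0], "delta_rot": [0, 0, 0]}, {"gripper": 255, "dp": [-0.019, 0.014, 0], "delta_rot": [0, 0, 0]}, {"gripper": 255, "dp": [0, 0, 0], "delta_rot": [0, 0, 0]}])

```text
time_s: 6.45
tool_pos: [0.6135, -0.0579, 0.1937]
tcp_rot: [-3.139, -0.0, 1.449]
contact_force: [0.6, 0.7, -4.2]
grip_width: 0.525
```

```bash
python3 g.py p3:.063; python3 - <<'E'
from m import *
im,d=optics.snapshot('top'); save('t3',im[100:260,180:460].repeat(2,0).repeat(2,1))
E
```

```text
t 6.45 [ 0.6135 -0.0579  0.1937] [-3.1390e+00 -1.0000e-04  1.4494e+00] w 0.525 f [ 0.6  0.7 -4.2]
p3:.063 [ 0.0003 -0.0004  0.1307]
```

View pics/t3.png

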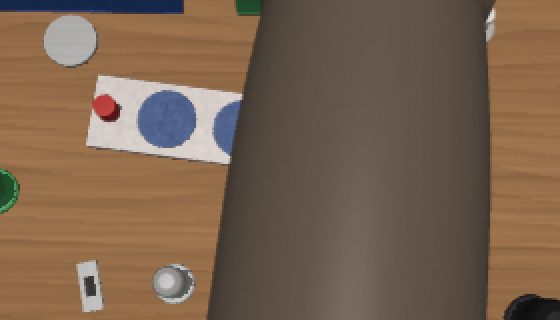

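The arm hides pad 3 in the top view, but the measured pose is within 1 mm of the target. Lowering and releasing.

carry_out(plan=[{"gripper": 255, "dp": [0, 0, 0.025], "delta_rot": [0, 0, 0]}, {"gripper": 255, "dp": [0, 0, 0.035], "delta_rot": [0, 0, 0]}, {"gripper": 255, "dp": [0, 0, 0.03], "delta_rot": [0, 0, 0]}, {"gripper": 255, "dp": [0, 0, 0.02], "delta_rot": [0, 0, 0]}, {"gripper": 255, "dp": [0, 0, 0.011], "delta_rot": [0, 0, 0]}, {"gripper": 255, "dp": [0, 0, 0.005], "delta_rot": [0, 0, 0]}, {"gripper": 255, "dp": [0, 0, 0.003], "delta_rot": [0, 0, 0]}, {"gripper": 255, "dp": [0, 0, 0.001], "delta_rot": [0, 0, 0]}, {"gripper": 255, "dp": [0, 0, 0], "delta_rot": [0, 0, 0]}, {"gripper": 255, "dp": [0, 0, 0], "delta_rot": [0, 0, 0]}])

```text
time_s: 7.75
tool_pos: [0.6138, -0.057, 0.0659]
tcp_rot: [3.141, 0.0, 1.451]
contact_force: [-0.0, 0.4, -3.1]
grip_width: 0.52
```

carry_out(plan=[{"gripper": 255, "dp": [0, 0, 0.002], "delta_rot": [0, 0, 0]}, {"gripper": 255, "dp": [0, 0, 0.0015], "delta_rot": [0, 0, 0]}, {"gripper": 255, "dp": [0, 0, 0.0005], "delta_rot": [0, 0, 0]}, {"gripper": 255, "dp": [0, 0, 0], "delta_rot": [0, 0, 0]}, {"gripper": 0, "dp": [0, 0, 0], "delta_rot": [0, 0, 0]}, {"gripper": 0, "dp": [0, 0, 0], "delta_rot": [0, 0, 0]}, {"gripper": 0, "dp": [0, 0, 0], "delta_rot": [0, 0, 0]}, {"gripper": 0, "dp": [0, 0, 0], "delta_rot": [0, 0, 0]}, {"gripper": 0, "dp": [0, 0, 0], "delta_rot": [0, 0, 0]}, {"gripper": 0, "dp": [0, 0, 0], "delta_rot": [0, 0, 0]}])

```text
time_s: 9.0
tool_pos: [0.6135, -0.0569, 0.0615]
tcp_rot: [3.142, -0.0, 1.451]
contact_force: [-0.3, -0.4, 0.3]
grip_width: 0.999
```

```bash
python3 g.py black:.2 black:.054;
```

```text
t 9.0 [ 0.6135 -0.0569  0.0615] [ 3.1416 -0.      1.4513] w 0.999 f [-0.3 -0.4  0.3]
black:.2 [-0.282  -0.1878 -0.1385]
black:.054 [-0.282  -0.1878  0.0075]
```

carry_out(plan=[{"gripper": 0, "dp": [0, 0, -0.025], "delta_rot": [0, 0, 0]}, {"gripper": 0, "dp": [0, 0, -0.05], "delta_rot": [0, 0, 0]}, {"gripper": 0, "dp": [0, 0, -0.05], "delta_rot": [0, 0, 0]}, {"gripper": 0, "dp": [-0.032, -0.0213, -0.0135], "delta_rot": [0, 0, 0]}, {"gripper": 0, "dp": [-0.05, -0.0333, 0], "delta_rot": [0, 0, 0]}, {"gripper": 0, "dp": [-0.055, -0.0366, 0], "delta_rot": [0, 0, 0]}, {"gripper": 0, "dp": [-0.055, -0.0366, 0], "delta_rot": [0, 0, 0]}, {"gripper": 0, "dp": [-0.05, -0.0333, 0], "delta_rot": [0, 0, 0]}, {"gripper": 0, "dp": [-0.04, -0.0267, 0], "delta_rot": [0, 0, 0]}, {"gripper": 0, "dp": [0, 0, 0], "delta_rot": [0, 0, 0]}])

```text
time_s: 10.25
tool_pos: [0.3961, -0.3111, 0.2002]
tcp_rot: [3.141, 0.001, 1.446]
contact_force: [0.4, -0.3, -0.0]
grip_width: 0.998
```

```bash
python3 g.py black:.054; python3 - <<'E'
from m import *
c=optics.calibration('top'); im,d=optics.snapshot('top'); save('t4',im)
c=optics.calibration('wrist'); im,d=optics.snapshot('wrist'); save('w4',im)
Q=cloud(c,d).reshape(-1,3); k=(abs(Q[:,0]-.3935)<.04)&(abs(Q[:,1]+.3145)<.04)
for lo,hi in [(.078,.088),(.088,.11)]:
    S=Q[k&(Q[:,2]>lo)&(Q[:,2]<hi)]
    if len(S): print(lo,len(S),((S.min(0)+S.max(0))/2).round(4),S.mean(0).round(4))
E
```

```text
t 10.25 [ 0.3961 -0.3111  0.2002] [3.1415e+00 5.0000e-04 1.4463e+00] w 0.998 f [ 0.4 -0.3 -0. ]
black:.054 [-0.0036 -0.0022  0.1462]
0.078 1163 [ 0.3954 -0.314   0.083 ] [ 0.3962 -0.3081  0.0844]
0.088 1668 [ 0.3957 -0.3147  0.0913] [ 0.3958 -0.3135  0.0915]
```

View pics/w4.png

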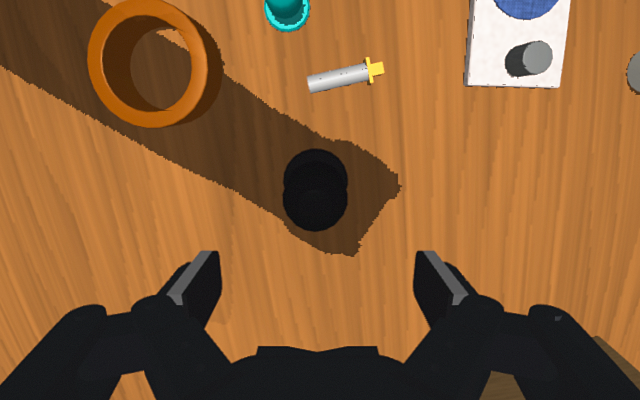

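View pics/t4.png

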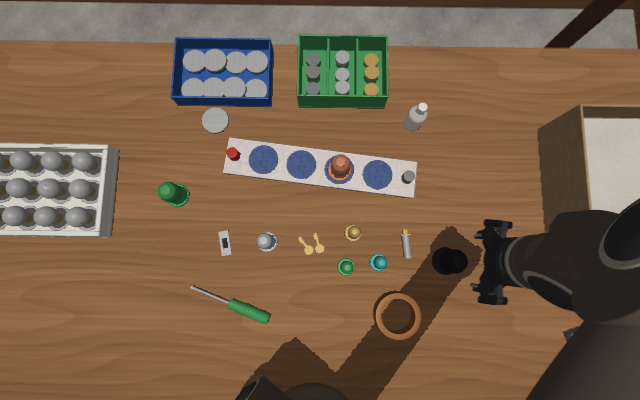

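Copper stands centred on pad 3 at (339,168), and the black knob is centred between the jaws. Descending on black.

carry_out(plan=[{"gripper": 0, "dp": [0, 0, 0.02], "delta_rot": [0, 0, 0]}, {"gripper": 0, "dp": [0, 0, 0.034], "delta_rot": [0, 0, 0]}, {"gripper": 0, "dp": [0, 0, 0.034], "delta_rot": [0, 0, 0]}, {"gripper": 0, "dp": [0, 0, 0.032], "delta_rot": [0, 0, 0]}, {"gripper": 0, "dp": [0, 0, 0.02], "delta_rot": [0, 0, 0]}, {"gripper": 0, "dp": [0, 0, 0.006], "delta_rot": [0, 0, 0]}, {"gripper": 0, "dp": [0, 0, 0], "delta_rot": [0, 0, 0]}, {"gripper": 255, "dp": [0, 0, 0], "delta_rot": [0, 0, 0]}, {"gripper": 255, "dp": [0, 0, 0], "delta_rot": [0, 0, 0]}, {"gripper": 255, "dp": [0, 0, 0], "delta_rot": [0, 0, 0]}], newtons=50)

```text
time_s: 11.6
tool_pos: [0.3982, -0.3094, 0.0553]
tcp_rot: [3.141, 0.001, 1.451]
contact_force: [-3.1, 2.2, 7.1]
grip_width: 0.611
```

carry_out(plan=[{"gripper": 255, "dp": [0, 0, 0], "delta_rot": [0, 0, 0]}, {"gripper": 255, "dp": [0, 0, 0], "delta_rot": [0, 0, 0]}, {"gripper": 255, "dp": [0, 0, 0], "delta_rot": [0, 0, 0]}, {"gripper": 255, "dp": [0, 0, -0.01], "delta_rot": [0, 0, 0]}, {"gripper": 255, "dp": [0, 0, -0.03], "delta_rot": [0, 0, 0]}, {"gripper": 255, "dp": [0, 0, -0.04], "delta_rot": [0, 0, 0]}, {"gripper": 255, "dp": [0, 0, -0.04], "delta_rot": [0, 0, 0]}, {"gripper": 255, "dp": [0, 0, -0.03], "delta_rot": [0, 0, 0]}, {"gripper": 255, "dp": [0, 0, 0], "delta_rot": [0, 0, 0]}, {"gripper": 255, "dp": [0, 0, 0], "delta_rot": [0, 0, 0]}])

```text
time_s: 12.85
tool_pos: [0.3976, -0.3087, 0.2026]
tcp_rot: [-3.14, -0.001, 1.451]
contact_force: [0.2, 0.5, -4.6]
grip_width: 0.61
```

```bash
python3 g.py p4:.2 p4:.070
```

```text
t 12.85 [ 0.3976 -0.3087  0.2026] [-3.1400e+00 -1.0000e-03  1.4512e+00] w 0.61 f [ 0.2  0.5 -4.6]
p4:.2 [0.1801 0.1838 0.0025]
p4:.070 [0.18   0.184  0.1325]
```

The TCP gripped black about 5 mm to +tool-x of the knob axis, so I'll compensate at the pad.

carry_out(plan=[{"gripper": 255, "dp": [0.012, 0.012, 0], "delta_rot": [0, 0, 0]}, {"gripper": 255, "dp": [0.025, 0.025, 0], "delta_rot": [0, 0, 0]}, {"gripper": 255, "dp": [0.03, 0.03, 0], "delta_rot": [0, 0, 0]}, {"gripper": 255, "dp": [0.035, 0.035, 0], "delta_rot": [0, 0, 0]}, {"gripper": 255, "dp": [0.035, 0.035, 0], "delta_rot": [0, 0, 0]}, {"gripper": 255, "dp": [0.025, 0.025, 0], "delta_rot": [0, 0, 0]}, {"gripper": 255, "dp": [0.015, 0.015, 0], "delta_rot": [0, 0, 0]}, {"gripper": 255, "dp": [0.008, 0.007, 0], "delta_rot": [0, 0, 0]}, {"gripper": 255, "dp": [0, 0, 0], "delta_rot": [0, 0, 0]}, {"gripper": 255, "dp": [0, 0, 0], "delta_rot": [0, 0, 0]}])

```text
time_s: 14.1
tool_pos: [0.6021, -0.1481, 0.2041]
tcp_rot: [-3.141, 0.0, 1.45]
contact_force: [0.1, 0.6, -4.0]
grip_width: 0.612
```

```bash
python3 g.py p4:.070
```

```text
t 14.1 [ 0.6021 -0.1481  0.2041] [-3.1413e+00  3.0000e-04  1.4501e+00] w 0.612 f [ 0.1  0.6 -4. ]
p4:.070 [-3.700e-03 -1.000e-04  1.341e-01]
```

carry_out(plan=[{"gripper": 255, "dp": [0.0015, 0, 0.025], "delta_rot": [0, 0, 0]}, {"gripper": 255, "dp": [0, 0, 0.035], "delta_rot": [0, 0, 0]}, {"gripper": 255, "dp": [0, 0, 0.033], "delta_rot": [0, 0, 0]}, {"gripper": 255, "dp": [0, 0, 0.02], "delta_rot": [0, 0, 0]}, {"gripper": 255, "dp": [0, 0, 0.011], "delta_rot": [0, 0, 0]}, {"gripper": 255, "dp": [0, 0, 0.005], "delta_rot": [0, 0, 0]}, {"gripper": 255, "dp": [0, 0, 0.003], "delta_rot": [0, 0, 0]}, {"gripper": 255, "dp": [0, 0, 0.001], "delta_rot": [0, 0, 0]}, {"gripper": 255, "dp": [0, 0, 0], "delta_rot": [0, 0, 0]}, {"gripper": 255, "dp": [0, 0, 0], "delta_rot": [0, 0, 0]}])

```text
time_s: 15.35
tool_pos: [0.6032, -0.1458, 0.0714]
tcp_rot: [3.141, 0.0, 1.451]
contact_force: [-0.7, 0.1, -4.8]
grip_width: 0.61
```

carry_out(plan=[{"gripper": 255, "dp": [0, 0, 0.0005], "delta_rot": [0, 0, 0]}, {"gripper": 255, "dp": [0, 0, 0.0005], "delta_rot": [0, 0, 0]}, {"gripper": 255, "dp": [0, 0, 0], "delta_rot": [0, 0, 0]}, {"gripper": 0, "dp": [0, 0, 0], "delta_rot": [0, 0, 0]}, {"gripper": 0, "dp": [0, 0, 0], "delta_rot": [0, 0, 0]}, {"gripper": 0, "dp": [0, 0, 0], "delta_rot": [0, 0, 0]}, {"gripper": 0, "dp": [0, 0, 0], "delta_rot": [0, 0, 0]}, {"gripper": 0, "dp": [0, 0, 0], "delta_rot": [0, 0, 0]}, {"gripper": 0, "dp": [0, 0, -0.03], "delta_rot": [0, 0, 0]}, {"gripper": 0, "dp": [0, 0, -0.05], "delta_rot": [0, 0, 0]}])

```text
time_s: 16.6
tool_pos: [0.6017, -0.1455, 0.1488]
tcp_rot: [-3.137, -0.001, 1.451]
contact_force: [0.4, -1.2, -0.4]
grip_width: 1.0
```

```bash
python3 g.py brass:.19 
```

```text
t 16.6 [ 0.6017 -0.1455  0.1488] [-3.1372e+00 -5.0000e-04  1.4513e+00] w 1.0 f [ 0.4 -1.2 -0.4]
brass:.19 [ 0.0361 -0.1504 -0.0405]
```

carry_out(plan=[{"gripper": 0, "dp": [0, 0, -0.04], "delta_rot": [0, 0, 0]}, {"gripper": 100, "dp": [0.006, -0.025, 0], "delta_rot": [0, 0, 0]}, {"gripper": 100, "dp": [0.0085, -0.035, 0], "delta_rot": [0, 0, 0]}, {"gripper": 100, "dp": [0.0085, -0.035, 0], "delta_rot": [0, 0, 0]}, {"gripper": 100, "dp": [0.008, -0.035, 0], "delta_rot": [0, 0, 0]}, {"gripper": 100, "dp": [0.005, -0.02, 0], "delta_rot": [0, 0, 0]}, {"gripper": 100, "dp": [0, 0, 0], "delta_rot": [0, 0, 0]}, {"gripper": 100, "dp": [0, 0, 0], "delta_rot": [0, 0, 0]}, {"gripper": 100, "dp": [0, 0, 0], "delta_rot": [0, 0, 0]}, {"gripper": 100, "dp": [0, 0, 0], "delta_rot": [0, 0, 0]}])

```text
time_s: 17.85
tool_pos: [0.4589, -0.0924, 0.1897]
tcp_rot: [-3.141, -0.0, 1.451]
contact_force: [0.0, 0.1, 1.5]
grip_width: 0.608
```

```bash
python3 g.py brass:.034; python3 - <<'E'
from m import *
c=optics.calibration('wrist'); im,d=optics.snapshot('wrist'); save('w5',im)
Q=cloud(c,d).reshape(-1,3); k=(abs(Q[:,0]-.4568)<.03)&(abs(Q[:,1]+.0918)<.03)
for lo,hi in [(.048,.053),(.053,.07)]:
    S=Q[k&(Q[:,2]>lo)&(Q[:,2]<hi)]
    if len(S): print(lo,len(S),((S.min(0)+S.max(0))/2).round(4),S.mean(0).round(4))
E
```

```text
t 17.85 [ 0.4589 -0.0924  0.1897] [-3.1412e+00 -1.0000e-04  1.4511e+00] w 0.608 f [0.  0.1 1.5]
brass:.034 [ 0.0003 -0.002   0.1557]
0.048 266 [ 0.4597 -0.0907  0.0505] [ 0.4598 -0.0877  0.051 ]
0.053 499 [ 0.4594 -0.0911  0.0559] [ 0.4597 -0.0906  0.0555]
```

View pics/w5.png

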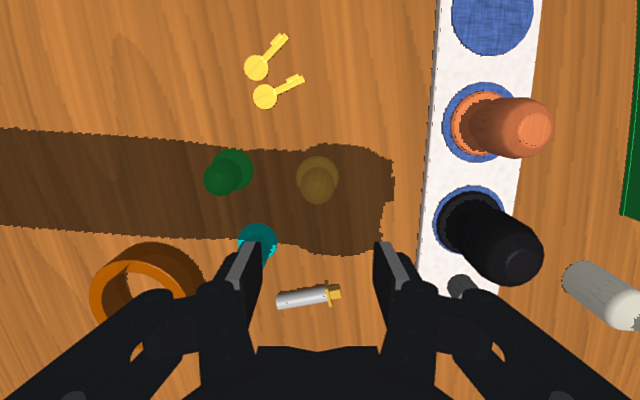

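Brass at (318,178) is centred between the part-closed jaws, with green and teal clear to the left. Copper and black are on their pads. Descending.

carry_out(plan=[{"gripper": 100, "dp": [0, -0.001, 0.025], "delta_rot": [0, 0, 0]}, {"gripper": 100, "dp": [0, 0, 0.035], "delta_rot": [0, 0, 0]}, {"gripper": 100, "dp": [0, 0, 0.035], "delta_rot": [0, 0, 0]}, {"gripper": 100, "dp": [0, 0, 0.032], "delta_rot": [0, 0, 0]}, {"gripper": 100, "dp": [0, 0, 0.02], "delta_rot": [0, 0, 0]}, {"gripper": 100, "dp": [0, 0, 0.0085], "delta_rot": [0, 0, 0]}, {"gripper": 100, "dp": [0, 0, 0], "delta_rot": [0, 0, 0]}, {"gripper": 255, "dp": [0, 0, 0], "delta_rot": [0, 0, 0]}, {"gripper": 255, "dp": [0, 0, 0], "delta_rot": [0, 0, 0]}, {"gripper": 255, "dp": [0, 0, 0], "delta_rot": [0, 0, 0]}], newtons=35)

```text
time_s: 19.15
tool_pos: [0.4582, -0.0923, 0.0356]
tcp_rot: [3.139, 0.0, 1.451]
contact_force: [0.2, -0.4, 6.3]
grip_width: 0.335
```

carry_out(plan=[{"gripper": 255, "dp": [0, 0, 0], "delta_rot": [0, 0, 0]}, {"gripper": 255, "dp": [0, 0, 0], "delta_rot": [0, 0, 0]}, {"gripper": 255, "dp": [0, 0, 0], "delta_rot": [0, 0, 0]}, {"gripper": 255, "dp": [0, 0, -0.01], "delta_rot": [0, 0, 0]}, {"gripper": 255, "dp": [0, 0, -0.03], "delta_rot": [0, 0, 0]}, {"gripper": 255, "dp": [0, 0, -0.04], "delta_rot": [0, 0, 0]}, {"gripper": 255, "dp": [0, 0, -0.05], "delta_rot": [0, 0, 0]}, {"gripper": 255, "dp": [0, 0, -0.03], "delta_rot": [0, 0, 0]}, {"gripper": 255, "dp": [0, 0, 0], "delta_rot": [0, 0, 0]}, {"gripper": 255, "dp": [0, 0, 0], "delta_rot": [0, 0, 0]}])

```text
time_s: 20.4
tool_pos: [0.4567, -0.0919, 0.1935]
tcp_rot: [-3.14, -0.0, 1.451]
contact_force: [0.3, 0.1, -1.8]
grip_width: 0.328
```

```bash
python3 g.py p1:.19 p1:.050
```

```text
t 20.4 [ 0.4567 -0.0919  0.1935] [-3.1401e+00 -1.0000e-04  1.4513e+00] w 0.328 f [ 0.3  0.1 -1.8]
p1:.19 [0.2426 0.151  0.0032]
p1:.050 [0.2426 0.1513 0.1432]
```

carry_out(plan=[{"gripper": 255, "dp": [0.015, 0.0093, 0], "delta_rot": [0, 0, 0]}, {"gripper": 255, "dp": [0.03, 0.0187, 0], "delta_rot": [0, 0, 0]}, {"gripper": 255, "dp": [0.04, 0.025, 0], "delta_rot": [0, 0, 0]}, {"gripper": 255, "dp": [0.045, 0.028, 0], "delta_rot": [0, 0, 0]}, {"gripper": 255, "dp": [0.045, 0.028, 0], "delta_rot": [0, 0, 0]}, {"gripper": 255, "dp": [0.035, 0.022, 0], "delta_rot": [0, 0, 0]}, {"gripper": 255, "dp": [0.022, 0.0135, 0], "delta_rot": [0, 0, 0]}, {"gripper": 255, "dp": [0.0106, 0.0065, 0], "delta_rot": [0, 0, 0]}, {"gripper": 255, "dp": [0, 0, 0], "delta_rot": [0, 0, 0]}, {"gripper": 255, "dp": [0, 0, 0], "delta_rot": [0, 0, 0]}])

```text
time_s: 21.65
tool_pos: [0.6356, 0.1302, 0.1943]
tcp_rot: [-3.141, 0.0, 1.451]
contact_force: [0.7, 0.8, -0.7]
grip_width: 0.332
```

```bash
python3 g.py p1:.052
```

```text
t 21.65 [0.6356 0.1302 0.1943] [-3.1409e+00  5.0000e-04  1.4507e+00] w 0.332 f [ 0.7  0.8 -0.7]
p1:.052 [ 0.0008 -0.      0.1423]
```

carry_out(plan=[{"gripper": 255, "dp": [0.001, 0, 0.025], "delta_rot": [0, 0, 0]}, {"gripper": 255, "dp": [0, 0, 0.035], "delta_rot": [0, 0, 0]}, {"gripper": 255, "dp": [0, 0, 0.035], "delta_rot": [0, 0, 0]}, {"gripper": 255, "dp": [0, 0, 0.025], "delta_rot": [0, 0, 0]}, {"gripper": 255, "dp": [0, 0, 0.013], "delta_rot": [0, 0, 0]}, {"gripper": 255, "dp": [0, 0, 0.005], "delta_rot": [0, 0, 0]}, {"gripper": 255, "dp": [0, 0, 0.003], "delta_rot": [0, 0, 0]}, {"gripper": 255, "dp": [0, 0, 0.001], "delta_rot": [0, 0, 0]}, {"gripper": 255, "dp": [0, 0, 0], "delta_rot": [0, 0, 0]}, {"gripper": 255, "dp": [0, 0, 0], "delta_rot": [0, 0, 0]}])

```text
time_s: 22.9
tool_pos: [0.6366, 0.1319, 0.0529]
tcp_rot: [3.141, -0.0, 1.451]
contact_force: [0.3, 0.9, -1.1]
grip_width: 0.332
```

carry_out(plan=[{"gripper": 255, "dp": [0, 0, 0.001], "delta_rot": [0, 0, 0]}, {"gripper": 255, "dp": [0, 0, 0.001], "delta_rot": [0, 0, 0]}, {"gripper": 255, "dp": [0, 0, 0], "delta_rot": [0, 0, 0]}, {"gripper": 0, "dp": [0, 0, 0], "delta_rot": [0, 0, 0]}, {"gripper": 0, "dp": [0, 0, 0], "delta_rot": [0, 0, 0]}, {"gripper": 0, "dp": [0, 0, 0], "delta_rot": [0, 0, 0]}, {"gripper": 0, "dp": [0, 0, 0], "delta_rot": [0, 0, 0]}, {"gripper": 0, "dp": [0, 0, 0], "delta_rot": [0, 0, 0]}, {"gripper": 0, "dp": [0, 0, -0.03], "delta_rot": [0, 0, 0]}, {"gripper": 0, "dp": [0, 0, -0.05], "delta_rot": [0, 0, 0]}])

```text
time_s: 24.15
tool_pos: [0.635, 0.1315, 0.1292]
tcp_rot: [-3.137, 0.001, 1.451]
contact_force: [0.7, 0.8, 0.9]
grip_width: 0.997
```

```bash
python3 g.py steel:.19 
```

```text
t 24.15 [0.635  0.1315 0.1292] [-3.1374e+00  1.4000e-03  1.4513e+00] w 0.997 f [0.7 0.8 0.9]
steel:.19 [-0.0394 -0.1985 -0.0599]
```

carry_out(plan=[{"gripper": 0, "dp": [0, 0, -0.04], "delta_rot": [0, 0, 0]}, {"gripper": 60, "dp": [-0.0044, -0.0222, -0.02], "delta_rot": [0, 0, 0]}, {"gripper": 60, "dp": [-0.008, -0.04, 0], "delta_rot": [0, 0, 0]}, {"gripper": 60, "dp": [-0.008, -0.04, 0], "delta_rot": [0, 0, 0]}, {"gripper": 60, "dp": [-0.008, -0.04, 0], "delta_rot": [0, 0, 0]}, {"gripper": 60, "dp": [-0.007, -0.035, 0], "delta_rot": [0, 0, 0]}, {"gripper": 60, "dp": [-0.004, -0.021, 0], "delta_rot": [0, 0, 0]}, {"gripper": 60, "dp": [0, 0, 0], "delta_rot": [0, 0, 0]}, {"gripper": 60, "dp": [0, 0, 0], "delta_rot": [0, 0, 0]}, {"gripper": 60, "dp": [0, 0, 0], "delta_rot": [0, 0, 0]}])

```text
time_s: 25.4
tool_pos: [0.4356, 0.1164, 0.1904]
tcp_rot: [3.142, 0.0, 1.451]
contact_force: [-0.2, -0.1, -0.3]
grip_width: 0.767
```

```bash
python3 g.py steel:.040; python3 - <<'E'
from m import *
c=optics.calibration('wrist'); im,d=optics.snapshot('wrist'); save('w6',im)
Q=cloud(c,d).reshape(-1,3); k=(abs(Q[:,0]-.4335)<.03)&(abs(Q[:,1]-.1161)<.03)
for lo,hi in [(.058,.065),(.065,.08)]:
    S=Q[k&(Q[:,2]>lo)&(Q[:,2]<hi)]
    if len(S): print(lo,len(S),((S.min(0)+S.max(0))/2).round(4),S.mean(0).round(4))
E
```

```text
t 25.4 [0.4356 0.1164 0.1904] [3.1416 0.     1.4511] w 0.767 f [-0.2 -0.1 -0.3]
steel:.040 [-0.0005 -0.0021  0.1504]
0.058 518 [0.4355 0.1179 0.0615] [0.4361 0.1214 0.0623]
0.065 789 [0.4351 0.118  0.0682] [0.4354 0.1186 0.0676]
```

View pics/w6.png

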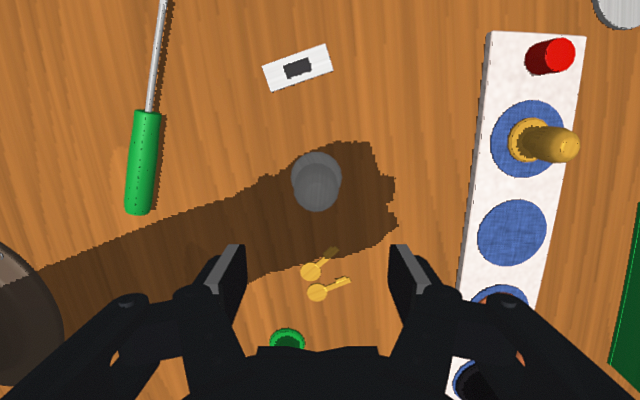

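Brass stands on pad 1 at (530,138), and steel at (317,185) is centred between the jaws. Descending.

carry_out(plan=[{"gripper": 60, "dp": [0, 0, 0.025], "delta_rot": [0, 0, 0]}, {"gripper": 60, "dp": [0, 0, 0.035], "delta_rot": [0, 0, 0]}, {"gripper": 60, "dp": [0, 0, 0.035], "delta_rot": [0, 0, 0]}, {"gripper": 60, "dp": [0, 0, 0.03], "delta_rot": [0, 0, 0]}, {"gripper": 60, "dp": [0, 0, 0.018], "delta_rot": [0, 0, 0]}, {"gripper": 60, "dp": [0, 0, 0.007], "delta_rot": [0, 0, 0]}, {"gripper": 60, "dp": [0, 0, 0], "delta_rot": [0, 0, 0]}, {"gripper": 255, "dp": [0, 0, 0], "delta_rot": [0, 0, 0]}, {"gripper": 255, "dp": [0, 0, 0], "delta_rot": [0, 0, 0]}, {"gripper": 255, "dp": [0, 0, 0], "delta_rot": [0, 0, 0]}], newtons=40)

```text
time_s: 26.7
tool_pos: [0.4356, 0.1165, 0.0416]
tcp_rot: [3.14, -0.001, 1.451]
contact_force: [-1.0, 0.0, 6.4]
grip_width: 0.422
```

carry_out(plan=[{"gripper": 255, "dp": [0, 0, 0], "delta_rot": [0, 0, 0]}, {"gripper": 255, "dp": [0, 0, 0], "delta_rot": [0, 0, 0]}, {"gripper": 255, "dp": [0, 0, 0], "delta_rot": [0, 0, 0]}, {"gripper": 255, "dp": [0, 0, -0.01], "delta_rot": [0, 0, 0]}, {"gripper": 255, "dp": [0, 0, -0.03], "delta_rot": [0, 0, 0]}, {"gripper": 255, "dp": [0, 0, -0.04], "delta_rot": [0, 0, 0]}, {"gripper": 255, "dp": [0, 0, -0.05], "delta_rot": [0, 0, 0]}, {"gripper": 255, "dp": [0, 0, -0.03], "delta_rot": [0, 0, 0]}, {"gripper": 255, "dp": [0, 0, 0], "delta_rot": [0, 0, 0]}, {"gripper": 255, "dp": [0, 0, 0], "delta_rot": [0, 0, 0]}])

```text
time_s: 27.95
tool_pos: [0.4343, 0.1161, 0.1995]
tcp_rot: [-3.14, 0.001, 1.451]
contact_force: [0.5, -0.0, -2.5]
grip_width: 0.429
```

```bash
python3 g.py p2:.2 p2:.057
```

```text
t 27.95 [0.4343 0.1161 0.1995] [-3.1402e+00  6.0000e-04  1.4513e+00] w 0.429 f [ 0.5 -0.  -2.5]
p2:.2 [-0.0562  0.198  -0.0008]
p2:.057 [-0.0561  0.1982  0.1422]
```

carry_out(plan=[{"gripper": 255, "dp": [-0.003, 0.0106, 0], "delta_rot": [0, 0, 0]}, {"gripper": 255, "dp": [-0.006, 0.021, 0], "delta_rot": [0, 0, 0]}, {"gripper": 255, "dp": [-0.01, 0.0353, 0], "delta_rot": [0, 0, 0]}, {"gripper": 255, "dp": [-0.0115, 0.0405, 0], "delta_rot": [0, 0, 0]}, {"gripper": 255, "dp": [-0.01, 0.0353, 0], "delta_rot": [0, 0, 0]}, {"gripper": 255, "dp": [-0.008, 0.0283, 0], "delta_rot": [0, 0, 0]}, {"gripper": 255, "dp": [-0.005, 0.0177, 0], "delta_rot": [0, 0, 0]}, {"gripper": 255, "dp": [-0.0027, 0.0095, 0], "delta_rot": [0, 0, 0]}, {"gripper": 255, "dp": [0, 0, 0], "delta_rot": [0, 0, 0]}, {"gripper": 255, "dp": [0, 0, 0], "delta_rot": [0, 0, 0]}])

```text
time_s: 29.2
tool_pos: [0.6246, 0.0369, 0.2003]
tcp_rot: [-3.141, 0.0, 1.451]
contact_force: [-0.2, -0.1, -2.4]
grip_width: 0.427
```

```bash
python3 g.py p2:.058
```

```text
t 29.2 [0.6246 0.0369 0.2003] [-3.141   0.      1.4515] w 0.427 f [-0.2 -0.1 -2.4]
p2:.058 [-0.0003 -0.0002  0.1423]
```

carry_out(plan=[{"gripper": 255, "dp": [0, 0, 0.025], "delta_rot": [0, 0, 0]}, {"gripper": 255, "dp": [0, 0, 0.035], "delta_rot": [0, 0, 0]}, {"gripper": 255, "dp": [0, 0, 0.035], "delta_rot": [0, 0, 0]}, {"gripper": 255, "dp": [0, 0, 0.025], "delta_rot": [0, 0, 0]}, {"gripper": 255, "dp": [0, 0, 0.013], "delta_rot": [0, 0, 0]}, {"gripper": 255, "dp": [0, 0, 0.005], "delta_rot": [0, 0, 0]}, {"gripper": 255, "dp": [0, 0, 0.003], "delta_rot": [0, 0, 0]}, {"gripper": 255, "dp": [0, 0, 0.001], "delta_rot": [0, 0, 0]}, {"gripper": 255, "dp": [0, 0, 0], "delta_rot": [0, 0, 0]}, {"gripper": 255, "dp": [0, 0, 0], "delta_rot": [0, 0, 0]}])

```text
time_s: 30.45
tool_pos: [0.6252, 0.0368, 0.0589]
tcp_rot: [3.141, -0.0, 1.451]
contact_force: [-0.0, 0.0, -2.3]
grip_width: 0.422
```

carry_out(plan=[{"gripper": 255, "dp": [0, 0, 0.001], "delta_rot": [0, 0, 0]}, {"gripper": 255, "dp": [0, 0, 0.001], "delta_rot": [0, 0, 0]}, {"gripper": 255, "dp": [0, 0, 0], "delta_rot": [0, 0, 0]}, {"gripper": 0, "dp": [0, 0, 0], "delta_rot": [0, 0, 0]}, {"gripper": 0, "dp": [0, 0, 0], "delta_rot": [0, 0, 0]}, {"gripper": 0, "dp": [0, 0, 0], "delta_rot": [0, 0, 0]}, {"gripper": 0, "dp": [0, 0, 0], "delta_rot": [0, 0, 0]}, {"gripper": 0, "dp": [0, 0, 0], "delta_rot": [0, 0, 0]}, {"gripper": 0, "dp": [0, 0, -0.03], "delta_rot": [0, 0, 0]}, {"gripper": 0, "dp": [0, 0, -0.05], "delta_rot": [0, 0, 0]}])

```text
time_s: 31.7
tool_pos: [0.6236, 0.0368, 0.1353]
tcp_rot: [-3.137, 0.001, 1.451]
contact_force: [1.4, 0.3, 0.8]
grip_width: 0.998
```

carry_out(plan=[{"gripper": 0, "dp": [0, 0, -0.04], "delta_rot": [0, 0, 0]}, {"gripper": 0, "dp": [0, -0.02, -0.03], "delta_rot": [0, 0, 0]}, {"gripper": 0, "dp": [0.02, -0.03, -0.03], "delta_rot": [0, 0, 0]}, {"gripper": 0, "dp": [0.04, -0.03, 0], "delta_rot": [0, 0, 0]}, {"gripper": 0, "dp": [0.05, -0.03, 0], "delta_rot": [0, 0, 0]}, {"gripper": 0, "dp": [0.05, -0.03, 0], "delta_rot": [0, 0, 0]}, {"gripper": 0, "dp": [0.05, -0.02, 0], "delta_rot": [0, 0, 0]}, {"gripper": 0, "dp": [0.05, -0.02, 0], "delta_rot": [0, 0, 0]}, {"gripper": 0, "dp": [0.03, -0.01, 0], "delta_rot": [0, 0, 0]}, {"gripper": 0, "dp": [0, 0, 0], "delta_rot": [0, 0, 0]}])

```text
time_s: 32.95
tool_pos: [0.4701, 0.3494, 0.2361]
tcp_rot: [-3.141, 0.0, 1.455]
contact_force: [-0.6, -0.6, 0.1]
grip_width: 1.001
```

```bash
python3 g.py; python3 - <<'E'
from m import *
c=optics.calibration('top'); im,d=optics.snapshot('top'); save('t7',cv2.resize(im[110:230,200:440],None,fx=3,fy=3))
i2,_=optics.snapshot('scene'); save('s7',cv2.resize(i2[140:310,180:430],None,fx=3,fy=3))
P=cloud(c,d).reshape(-1,3)
for n,p,h in [('brass',(.6356,.1309),.056),('steel',(.6242,.0367),.068),('copper',(.6128,-.0575),.080),('black',(.6015,-.1518),.092)]:
    k=np.hypot(P[:,0]-p[0],P[:,1]-p[1])<.045
    S=P[k&(P[:,2]>.015+h*.96)]; m=(S.min(0)+S.max(0))/2
    T=P[k&(P[:,2]>.015+h*.85)]; m2=(T.min(0)+T.max(0))/2
    print(n,len(S),'axis off mm',((m[:2]-p)*1e3).round(1),((m2[:2]-p)*1e3).round(1),'top z',np.percentile(S[:,2],60).round(4),'exp',.015+h)
E
```

```text
t 32.95 [0.4701 0.3494 0.2361] [-3.1413e+00  1.0000e-04  1.4548e+00] w 1.001 f [-0.6 -0.6  0.1]
brass 58 axis off mm [-2.2  0.3] [-0.9  1.1] top z 0.071 exp 0.07100000000000001
steel 92 axis off mm [-1.1  0.1] [-1.6 -0.7] top z 0.0833 exp 0.083
copper 125 axis off mm [-0.6  1.7] [-1.4  0.1] top z 0.0953 exp 0.095
black 191 axis off mm [-1.2 -0.5] [-1.5 -0.6] top z 0.1073 exp 0.107
```

View pics/t7.png

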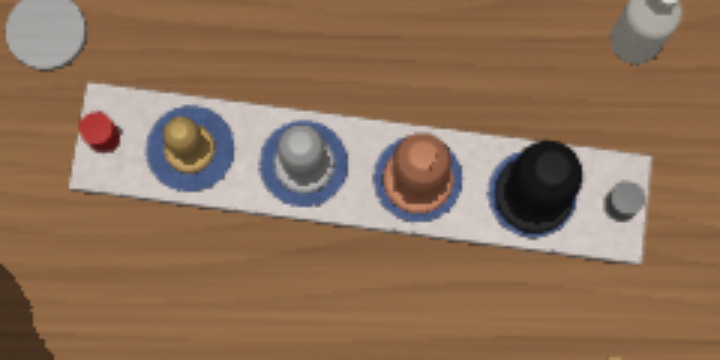

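View pics/s7.png

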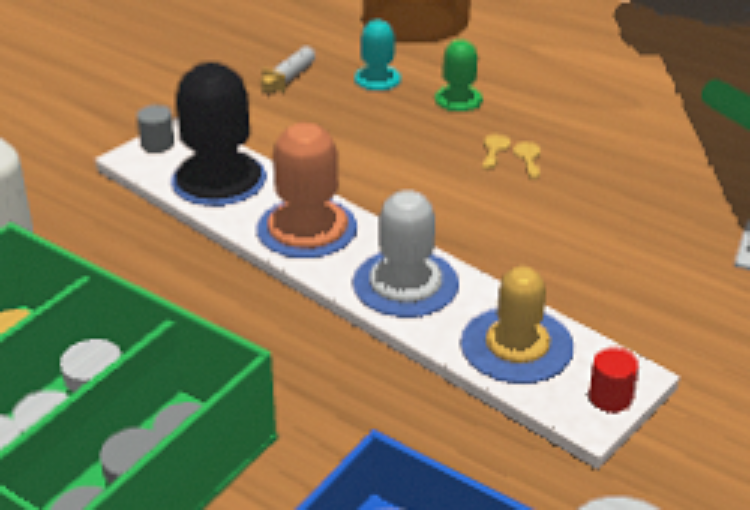

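All four knobs stand upright and centred. In the top crop brass is at (188,145), steel at (303,160), copper at (420,175) and black at (535,190), running from the red post to the grey post. The arm is clear, so I'm handing in.

```bash
python3 -c "
from rig import hand_in; print(hand_in())"
```

```text
the job is handed in; nothing more can be done
None
```

The four knobs stand on the pads in order from the red post: brass on pad 1, steel on pad 2, copper on pad 3 and black on pad 4. All are released, the arm is clear of everything, and I handed in at about 33 s of the 102 s allowed.

In the last top-camera check every axis was within about 2.5 mm of its pad centre (14 mm allowed). Top heights were within 0.3 mm of what an upright knob should give. Both last pictures show all four upright. I did not measure tilt or speed separately.

- **Camera disagreement:** The wrist and top cameras differed by up to about 3.5 mm on knob positions, within or close to the 2 mm calibration of each. I used the top camera for both picking and placing.
- **Black grasp:** The tool gripped black about 5 mm off its axis, so I shifted the placing to match. The final check puts it about 1.5 mm from its pad centre.
- **Contact force:** The largest reading at the end of any move was about 8 N. Forces within a move were not logged.

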